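Load a staple strip into the bench stapler's sprung magazine

TASK

Load the bench stapler for tacking on tile backs: draw the sprung follower right back by its red knob and park the knob in its notch, then seat the wide copper staple strip, legs down, astride the rail between follower and nose. Then bring the knob out of its notch and ease the follower forward, without letting it snap, until it holds the strip against the nose with the knob upright and let go. Do not force anything, and leave everything else on the bench where it is.

Things in the scene. Friction and masses are not known exactly. Their poses are not given: they have to be found in the camera images.
- stapler: Green bench stapler fixed to the bench, 150 x 420 mm. Origin: middle of its foot plate at bench height; y axis along the magazine towards the nose, x across, z up. The dark nose block has its face at y = +100 mm (40 mm wide, 34 mm long, top 124 mm up); the green air cylinder behind it (y 132 to 196 mm, 60 mm wide) is 196 mm tall.
- bay (a point): Middle of the loading bay, on top of the magazine rail, at stapler x = 0, y = +50 mm, 100 mm above the bench; axes as the stapler's. The rail is a bright steel bar along y, 20 mm wide with 4 mm bevels on its top edges, its sides free to 40 mm down; it ends at the nose face.
- sleeve (a point): Top middle of the dark slotted sleeve behind the bay, at stapler x = 0, y = -110 mm, 124 mm up; axes as the stapler's. 28 mm wide, y -35 to -205 mm. The knob's stem travels in its top slot. A brass keeper clamped on its rear part has the notch, which opens towards the stapler's -x side at the very end of the slot and is 10.5 mm long.
- follower (a joint): Sprung shoe astride the rail (26 mm wide, 24 mm long, top 119 mm up) with a rod to the knob. Value: m drawn back (-y); 0 = at the nose, 0.080 = against a loaded strip. The slot's end is met somewhere from 0.094 to 0.124 (the keeper is clamped elsewhere each time): feel for it. Spring 4 N at 0, 8 N at 0.1, friction 0.5 N, little damping: let go outside the notch, it snaps forward.
- bolt (a joint): Turn of the knob's stem about the rod (rad): 0 = upright, as in the slot; grows as the knob leans to the stapler's -x side; 0.8 = right down in the notch. It can lean only within 2.5 mm of the slot's end. Let go there, the spring draws it up to 2.5 mm forward on to the notch's front wall, which holds it; its weight keeps it down. Turning it takes about 3 N at the knob when parked.
- knob_mid (a point): Centre of the red ball knob, 22 mm across, on an 8 mm stem, square in the slot, 55 mm from the rod's axis (stapler x = 0, 110 mm above the bench). Upright: 165 mm above the bench, at stapler y = -50 mm less the follower's value. Down in the notch: 39 mm to the -x side, 148 mm above the bench.
- strip_mid (a point): Centre, half-way up, of the copper-coloured staple strip: rigid inverted U 26 mm wide (x), 80 mm long (y), 17 mm high, 45 to 70 g, lying legs down at the left or right. Inner width 22 mm, crown 2 mm thick: 1 mm to spare each side of the rail. Seated: x = 0 and 93.5 mm up in the stapler's frame, y = +60 mm at the nose. Bay with follower parked: 91 to 124 mm long. Either end may lead.
- narrow_strip_mid (a point): Steel-coloured strip of narrow staples for another tool, 15 x 80 x 25 mm, centre. Does not fit; leave it.
- tile_mid (a point): Half-gilded black lacquer tile, 120 x 120 x 8 mm, centre. Leave it.
- straightedge_mid (a point): Steel straightedge, 30 x 200 x 3 mm, long in y, centre. Leave it.
- jade_mid (a point): Green jade burnishing stone, 34 x 72 x 22 mm, long in y, centre. Leave it.
- palette_mid (a point): Wooden mixing palette with dried spots of colour, 110 x 160 x 10 mm, centre. Leave it.
Not all that is in view belongs to the job. What is shaped like the part that bears strip_mid but pink or purple is not meant.

How it is judged:
By the outcome, as a careful person would: the job done as asked, in the order asked, and still so for the second after the job is handed in, with the robot touching nothing.
It also fails if it takes over 72 s, if anything falls off the work surface, if the arm or the gripper's body presses on something with over 40 N, if the wrist force passes 120 N, or if a joint passes its speed limit or range.

ROBOT

A 6-joint arm with a two-finger parallel gripper is mounted at the origin on the work surface. World frame = base frame: x ahead of the robot, y to its left, z up, the work surface at z = 0. Lengths are in m, angles in rad, forces in N, time in s.
With the tool pointing down it reaches from about 0.225 to 0.875 m from the base axis. Payload 3.4 kg.
Tool frame: the origin (TCP) lies between the finger pads; the fingertips stand 14 mm ahead of it and the grasp point (between the pads) lies 5 mm behind it; z points along the fingers, y is the direction in which the jaws open and shut (so a half turn about z gives the same grasp; the last joint's range is limited). The gripper opens to 85 mm and grips with 20 to 120 N. Pads are 22 mm wide; open, the fingers measure 114 mm over their backs; the gripper's body (76 mm by 85 mm) begins 54 mm behind the grasp point. The pads swing forward as they close: fully open they stand 13 mm farther back than shut.
Start: joints at [-1.272, 0.276, 1.505, -0, 1.361, -0.121], TCP at [0.234, -0.525, 0.245] pointing down, gripper open.
Joint ranges: [-2.89, 2.89], [-0.75, 2.08], [0.22, 2.7], [-1.18, 4.32], [0.11, 2.71], [-2.7, 2.7]. Speed limits (rad/s): [2.57, 2.57, 3.14, 3.14, 3.14, 3.14].

INTERFACE

Orientations are given as a unit quaternion [w, x, y, z].
In Python, from rig import manip, get_image, job gives the robot as it stands. The module is installed in compiled form; this text tells all that it offers.
- The arm moves only by the tool step_arm, never from a script. Its argument "moves" is one flat list of numbers, 5 for each row, row after row: the shift along the tool's x, y, z as a fraction of full scale, then the turn about the tool's z as a fraction of full scale, then the gripper's target within -1 to 1 (shut at 1, half-way at 0, fully open at -1). In form: [dx, dy, dz, twist, hand, dx, dy, dz, twist, hand, ...]. A call has 1 to 5 rows; each row is the pose to reach, as a shift and turn from the pose commanded when the call began, along the tool's axes at that moment, turning the shorter way round; what a row does not reach only later rows make up. Full scale, the value 1, is 500 mm for a shift and pi rad for a turn. A row lasts 1/10 s, in which the tool goes at most 50 mm and 8.59 degrees, less where a joint would pass 70% of its speed; a pose out of reach is approached as far as the arm can. A call with a number of a shift or a turn outside -1 to 1 is refused whole. A call with a gripper value outside its range is refused whole. The fingers move at their own pace and stop on an object; "force" is the grip in N (left out, the last holds). Time passes only in rows, so rows that repeat a pose let the fingers close. It gives the time, the measured TCP pose, the force and the opening at its end, in the units of the state.
- manip.get_state(): the state, without advancing time (a new reading comes with each control period).
- get_image(name): name is "scene" or "top"; returns a dict with "frame" (384x512x3 uint8, blue, green, red), "fx", "fy", "cx", "cy" (pixels), "k1" (the pictures are not rectified: a ray, as slopes to the right and down, at radius r is drawn at 1 + k1 r^2 times it, then the intrinsics apply), "rvec" (rotation vector, rad) and "tvec" (3), from world to camera coordinates, as OpenCV has them. Camera axes: x right, y down, z forward; pixel columns grow to the right and rows downward; lengths in m; the calibration is good to about 2 mm. A picture is of the moment at which its call begins. There is no depth.
- job.sign_off(): hands the job in, once; it reports no verdict.
The state is a dict: "clock": time; "qpos": joint angles; "qd": joint speeds; "effort": joint torques, N m; "position": TCP position; "ee_rot": TCP orientation; "contact_force": force on the tool from outside, world axes, zero at the start; "moment": the same for the moment, N m; "width": finger opening in m.
Only numpy, scipy, OpenCV 4.12 (cv2) and the standard library are available. Lean on these libraries where they do the work, as an engineer would, in place of code of your own. Each camera call takes 0.05 s, during which the arm holds its last target. There are 200 camera calls.

## Working session

There is one attempt and no reset: what is moved stays moved. The work goes in short steps, Python scripts to look and compute and a tool call to move; the robot and the scene stay as the last step left them, time stands still between calls to the robot, and variables do not carry over. Pictures are saved under pics/ and viewed, about 8 in all and at most 12, crops included, and the job is handed in when it is done.

Besides the shell and the picture viewer there is one more tool, called after "Call:" as a command line: name --argument value ..., lists and objects as JSON in quotes. step_arm: Moves the arm, as the interface text tells. Its arguments: {"type":"object","properties":{"moves":{"type":"array","items":{"type":"number","minimum":-1,"maximum":1}},"force":{"type":"number"}},"required":["moves"]}

```bash
mkdir -p pics
cat > h.py <<'E'
import numpy as np, cv2
from rig import manip, get_image, job
def shot(n,f):
    d=get_image(n); cv2.imwrite(f'pics/{f}.png',d['frame']); np.save(f'pics/{f}.npy',{k:v for k,v in d.items()},allow_pickle=True); return d
def load(f): return np.load(f'pics/{f}.npy',allow_pickle=True).item()
def ray(d,u,v):
    K=np.array([[d['fx'],0,d['cx']],[0,d['fy'],d['cy']],[0,0,1]])
    p=cv2.undistortPoints(np.array([[[u,v]]],float),K,np.array([d['k1'],0,0,0.]))[0,0]
    R=cv2.Rodrigues(np.array(d['rvec']))[0]; t=np.array(d['tvec']).reshape(3)
    return -R.T@t, R.T@np.array([p[0],p[1],1])
def atz(d,u,v,z):
    o,r=ray(d,u,v); return o+r*(z-o[2])/r[2]
def proj(d,P):
    R=cv2.Rodrigues(np.array(d['rvec']))[0]; q=(R@np.array(P,float).reshape(-1,3).T).T+np.array(d['tvec']).reshape(3)
    q=q[:,:2]/q[:,2:]; r=(q**2).sum(1,keepdims=True); q=q*(1+d['k1']*r)
    return q*[d['fx'],d['fy']]+[d['cx'],d['cy']]
def enl(f,x0,y0,x1,y1,s,o):
    im=cv2.imread(f'pics/{f}.png')[y0:y1,x0:x1]; cv2.imwrite(f'pics/{o}.png',cv2.resize(im,None,fx=s,fy=s,interpolation=cv2.INTER_CUBIC))
E
python3 - <<'E'
from h import *
a=shot('top','t0'); b=shot('scene','s0')
im=np.hstack([a['frame'],b['frame']])
for d in(a,b): print(d['fx'],d['k1'],ray(d,256,192))
s=manip.get_state(); print(s['position'],s['ee_rot'],s['contact_force'],s['width'],s['clock'])
E
```

```text
350.9056950267817 0.007573529850672178 (array([0.38626412, 0.00461788, 1.12665537]), array([ 0.10085352,  0.01087225, -0.99486588]))
349.35477519859455 -0.08265261621484452 (array([ 1.14869444, -0.37292968,  0.82192941]), array([-0.6291836 ,  0.37728498, -0.67957047]))
[ 0.23423443 -0.52462349  0.24450189] [-8.50039614e-04  9.78048786e-01  2.08374286e-01 -7.69554039e-05] [-0.78929146 -0.04780284 -0.20129099] 0.0852610087202824 0.1
```

View pics/t0.png

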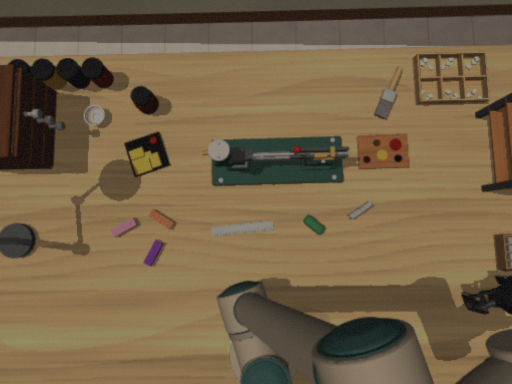

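View pics/s0.png

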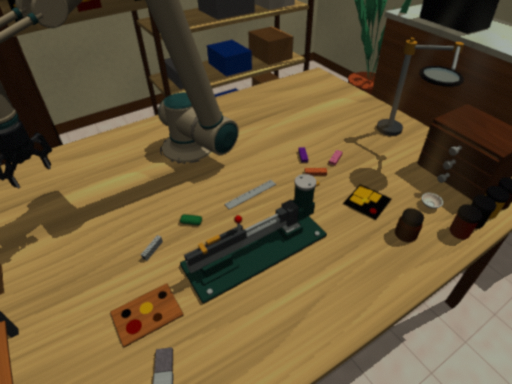

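Run:
```python
from h import *
enl('t0',100,125,360,275,3,'c1')
enl('s0',170,140,360,300,4,'c2')
```

```text
(no output)
```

View pics/c1.png

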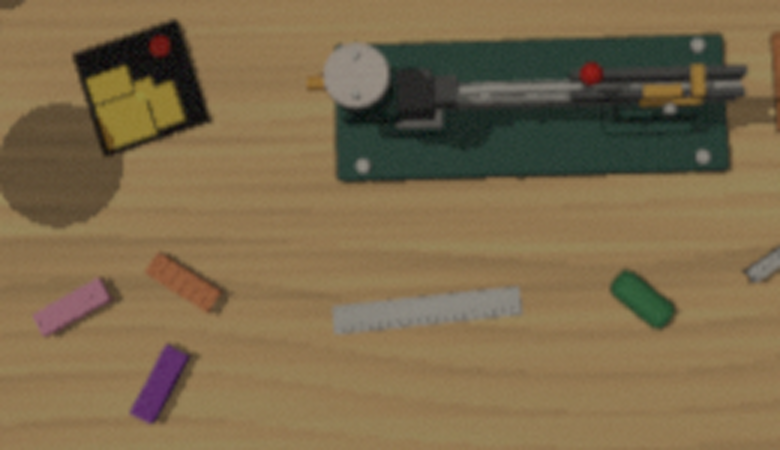

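View pics/c2.png

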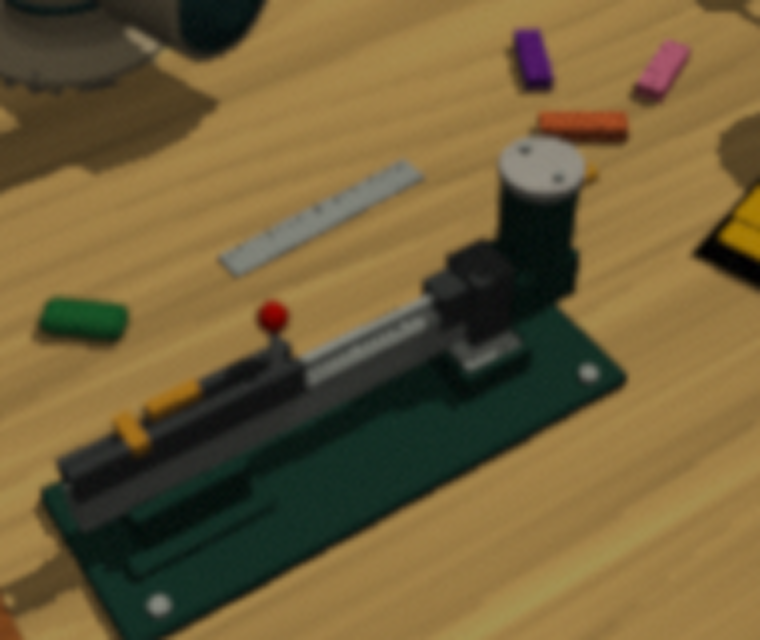

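Run:
```python
from h import *
from scipy.optimize import least_squares
T=load('t0');S=load('s0')
c1=lambda u,v:(u/3+100-.33,v/3+125-.33)
c2=lambda u,v:(u/4+170-.375,v/4+140-.375)
obs=[(T,c1(357,75),(0,.164,.196)),(T,c1(591,73),(0,-.05,.165)),(S,c2(543,166),(0,.164,.196)),(S,c2(273,317),(0,-.05,.165)),
(T,c1(728,36),(.075,-.21,.01)),(T,c1(730,168),(-.075,-.21,.01)),(T,c1(339,182),(-.075,.21,.01)),(S,c2(626,377),(.075,.21,.01)),(S,c2(44,492),(-.075,-.21,.01))]
def W(p,q):
    c,s=np.cos(p[2]),np.sin(p[2]); return [p[0]+c*q[0]-s*q[1],p[1]+s*q[0]+c*q[1],q[2]]
f=lambda p:np.concatenate([proj(d,W(p,q))[0]-uv for d,uv,q in obs])
r=least_squares(f,[.5,0,0],loss='soft_l1'); print(r.x,np.degrees(r.x[2])); print(f(r.x).reshape(-1,2).round(1))
np.save('st.npy',r.x)
for n,q in dict(knob=(0,-.05,.165),bay=(0,.05,.1),seat=(0,.06,.0935)).items(): print(n,np.round(W(r.x,q),4))
pts=[atz(T,*c1(*p),.017)[:2] for p in((160,253),(225,293),(213,312),(147,273))]
print(np.round(pts,4),np.mean(pts,0)); P=np.array(pts); 
d=P[1]-P[0]+P[2]-P[3]; print('axis deg (x,y)',np.degrees(np.arctan2(d[1],d[0])),np.linalg.norm(d)/2,np.linalg.norm(P[3]-P[0]))
print('S centre',atz(S,*c2(583,118),.017), proj(S,[*P.mean(0),.0085]))
# colour-mask check of the strip top centroid
h=cv2.cvtColor(T['frame'],cv2.COLOR_BGR2HSV); 
for k in [(162,218),(150,210),(155,214),(167,222),(163,215)]: print(k,h[k[1],k[0]],end=' ')
print(manip.get_state()['ee_rot'])
```

```text
[ 0.60086527 -0.0509967   0.01046945] 0.5998554448336703
[[ 0.3 -0.6]
 [ 0.3  0.3]
 [-0.7 -1.7]
 [-0.   0.2]
 [-1.7 -1. ]
 [ 0.   0.9]
 [-0.8 -0.1]
 [ 1.3  0.1]
 [-1.8  0.2]]
knob [ 0.6014 -0.101   0.165 ]
bay [ 0.6003 -0.001   0.1   ]
seat [0.6002 0.009  0.0935]
[[0.4503 0.3446]
 [0.4069 0.2753]
 [0.3873 0.2877]
 [0.4294 0.3581]] [0.41845273 0.31642959]
axis deg (x,y) -121.44331180270387 0.08185830139756113 0.02485304394810747
S centre [0.41774427 0.31999794 0.017     ] [[314.51748765 171.37262469]]
(162, 218) [ 11 148 138] (150, 210) [ 17 116 141] (155, 214) [ 11 149 140] (167, 222) [ 11 146 143] (163, 215) [ 13 146  98] [-8.50039614e-04  9.78048786e-01  2.08374286e-01 -7.69554039e-05]
```

```bash
cat >> h.py <<'E'
def R3(q):
    w,x,y,z=q; v=np.array([x,y,z]); n=np.linalg.norm(v); return cv2.Rodrigues(v/n*2*np.arctan2(n,w))[0]
def W(q,p=None):
    p=np.load('st.npy') if p is None else p
    c,s=np.cos(p[2]),np.sin(p[2]); return np.array([p[0]+c*q[0]-s*q[1],p[1]+s*q[0]+c*q[1],q[2]])
def to(P,deg):
    s=manip.get_state(); R=R3(s['ee_rot']); d=R.T@(np.array(P)-s['position'])/.5
    a=np.degrees(np.arctan2(R[1,0],R[0,0])); t=-((deg-a+180)%360-180)/180
    print('fr',d.round(4),'twist',round(t,4),'ang',a.round(2),'z',R[:,2].round(3),'F',np.round(s['contact_force'],1),'pos',s['position'].round(4),'w',round(s['width'],4),'t',s['clock'])
E
python3 - <<'E'
from h import *
k=W((0,-.05,.165)); to([k[0],k[1],.235],.6)
E
```

```text
fr [ 1.0159 -0.4743  0.02  ] twist 0.1303 ang 24.05 z [-0.001  0.002 -1.   ] F [-0.8 -0.  -0.2] pos [ 0.2342 -0.5246  0.2445] w 0.0853 t 0.1
```

Call:
step_arm --moves '[1,-0.47,0.01,0.13,-0.3,1,-0.47,0.01,0.13,-0.3,1,-0.47,0.01,0.13,-0.3,1,-0.47,0.01,0.13,-0.3,1,-0.47,0.01,0.13,-0.3]' --force 30

```text
clock: 0.6
position: [0.3956, -0.3375, 0.2428]
ee_rot: [-0.0, 1.0, 0.005, -0.0]
contact_force: [1.9, -0.4, -1.0]
width: 0.0555
```

Run:
```python
from h import *
k=W((0,-.05,.165)); to([k[0],k[1],.235],.6)
```

```text
fr [ 0.4166 -0.4685  0.0156] twist 0.0001 ang 0.61 z [-0.  0. -1.] F [ 1.9 -0.4 -1. ] pos [ 0.3956 -0.3375  0.2428] w 0.0555 t 0.6
```

Call:
step_arm --moves '[0.4,-0.45,0.01,0,-0.3,0.4,-0.45,0.01,0,-0.3,0.4,-0.45,0.01,0,-0.3,0.4,-0.45,0.01,0,-0.3,0.4,-0.45,0.01,0,-0.3]'

```text
clock: 1.1
position: [0.5596, -0.1486, 0.2385]
ee_rot: [0.0, 1.0, 0.006, -0.0]
contact_force: [0.3, -0.6, 0.3]
width: 0.0556
```

Call:
step_arm --moves '[0,0,0,0,-0.3,0,0,0,0,-0.3]'

```text
clock: 1.3
position: [0.5589, -0.1494, 0.2382]
ee_rot: [0.0, 1.0, 0.007, -0.001]
contact_force: [0.4, -1.0, -0.1]
width: 0.0555
```

Run:
```python
from h import *
k=W((0,-.05,.165)); to([k[0],k[1],.235],.6)
```

```text
fr [ 0.0863 -0.0955  0.0062] twist 0.0012 ang 0.82 z [-0.002 -0.    -1.   ] F [ 0.4 -1.  -0.1] pos [ 0.5589 -0.1494  0.2382] w 0.0555 t 1.3
```

Call:
step_arm --moves '[0.086,-0.096,0,0,-0.3,0.086,-0.096,0,0,-0.3,0.086,-0.096,0.1,0,-0.3,0.086,-0.096,0.157,0,-0.3,0.086,-0.096,0.157,0,-0.3]'

```text
clock: 1.8
position: [0.5971, -0.1024, 0.1559]
ee_rot: [-0.001, 1.0, 0.005, -0.005]
contact_force: [-1.0, 0.8, -0.1]
width: 0.0556
```

Call:
step_arm --moves '[0,0,0,0,0,0,0,0,0,0.3,0,0,0,0,0.8,0,0,0,0,0.8,0,0,0,0,0.8]' --force 30

```text
clock: 2.3
position: [0.602, -0.1014, 0.1618]
ee_rot: [-0.0, 1.0, 0.006, 0.001]
contact_force: [0.2, 3.9, 2.5]
width: 0.0196
```

Run:
```python
from h import *
k=W((0,-.05,.165)); to([k[0],k[1],.16],.6)
shot('top','t1');shot('scene','s1')
a=cv2.imread('pics/t1.png')[120:200,200:350];b=cv2.imread('pics/s1.png')[190:290,180:330]
r=lambda i:cv2.resize(i,(600,int(i.shape[0]*4)),interpolation=cv2.INTER_CUBIC)
cv2.imwrite('pics/c3.png',cv2.resize(np.vstack([r(a),r(b)]),None,fx=.8,fy=.8))
```

```text
fr [-0.0011 -0.0009  0.0037] twist 0.0003 ang 0.65 z [ 0.003  0.001 -1.   ] F [0.2 3.9 2.5] pos [ 0.602  -0.1014  0.1618] w 0.0196 t 2.3
```

View pics/c3.png

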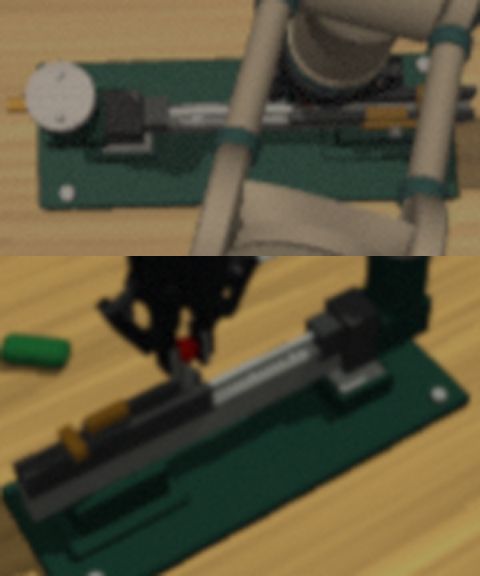

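Call:
step_arm --moves '[0,0.04,0,0,0.8,0,0.08,0,0,0.8,0,0.12,0,0,0.8,0,0.16,0,0,0.8,0,0.176,0,0,0.8]' --force 40

```text
clock: 2.9
position: [0.6025, -0.1889, 0.1608]
ee_rot: [-0.002, 1.0, 0.005, 0.0]
contact_force: [0.4, 8.9, 4.0]
width: 0.0195
```

Call:
step_arm --moves '[0,0,0,0,0.8,0,0.004,0,0,0.8,0,0.008,0,0,0.8,0,0.008,0,0,0.8]'

```text
clock: 3.3
position: [0.6025, -0.1917, 0.1609]
ee_rot: [-0.002, 1.0, 0.006, 0.0]
contact_force: [0.7, 8.5, 3.5]
width: 0.019
```

Call:
step_arm --moves '[0,0.004,0,0,0.8,0,0.008,0,0,0.8,0,0.008,0,0,0.8]'

```text
clock: 3.6
position: [0.6023, -0.1956, 0.1609]
ee_rot: [-0.002, 1.0, 0.006, 0.0]
contact_force: [-0.4, 7.7, 4.5]
width: 0.0191
```

Call:
step_arm --moves '[0,0.004,0,0,0.8,0,0.008,0,0,0.8,0,0.008,0,0,0.8]'

```text
clock: 3.9
position: [0.6023, -0.198, 0.1608]
ee_rot: [-0.004, 1.0, 0.005, -0.0]
contact_force: [0.7, 11.8, 4.5]
width: 0.0193
```

Call:
step_arm --moves '[0,0.004,0,0,0.8,0,0.004,0,0,0.8]'

```text
clock: 4.1
position: [0.6022, -0.1981, 0.1608]
ee_rot: [-0.005, 1.0, 0.005, -0.0]
contact_force: [1.3, 15.3, 5.1]
width: 0.0194
```

Call:
step_arm --moves '[-0.012,-0.002,0,0,0.8,-0.022,-0.002,0.002,0,0.8,-0.033,-0.002,0.005,0,0.8,-0.043,-0.002,0.009,0,0.8,-0.043,-0.002,0.009,0,0.8]'

```text
clock: 4.6
position: [0.5803, -0.1982, 0.156]
ee_rot: [-0.004, 1.0, 0.006, -0.0]
contact_force: [0.9, 14.8, 5.5]
width: 0.0194
```

Leaning works. Continue to the bottom.

Call:
step_arm --moves '[-0.01,0,0.005,0,0.8,-0.02,0,0.01,0,0.8,-0.028,0,0.017,0,0.8,-0.036,0,0.024,0,0.8,-0.037,0,0.026,0,0.8]'

```text
clock: 5.1
position: [0.5611, -0.1983, 0.1428]
ee_rot: [-0.005, 1.0, 0.006, -0.001]
contact_force: [-0.8, 14.3, 6.8]
width: 0.0194
```

Call:
step_arm --moves '[0,0,0,0,0.8,0,0,0,0,0.8]'

```text
clock: 5.3
position: [0.5611, -0.1983, 0.1428]
ee_rot: [-0.005, 1.0, 0.005, -0.001]
contact_force: [-0.8, 14.3, 4.5]
width: 0.0195
```

Call:
step_arm --moves '[0,-0.006,0,0,0.8,0,-0.012,0,0,0.8,0,-0.016,0,0,0.8,0,-0.016,0,0,0.8]'

```text
clock: 5.7
position: [0.5615, -0.1955, 0.1435]
ee_rot: [0.0, 1.0, 0.006, -0.001]
contact_force: [-3.6, 1.4, 6.2]
width: 0.0193
```

Call:
step_arm --moves '[0,0,0,0,0.3,0,0,0,0,0,0,0,0,0,-0.3,0,0,0,0,-0.3]'

```text
clock: 6.1
position: [0.5623, -0.1958, 0.1427]
ee_rot: [0.0, 1.0, 0.006, -0.0]
contact_force: [0.5, 0.1, -0.0]
width: 0.0554
```

Call:
step_arm --moves '[0,0,-0.08,0,-0.3,0,0,-0.16,0,-0.3,0,0,-0.16,0,-0.3]'

```text
clock: 6.4
position: [0.5656, -0.1972, 0.2288]
ee_rot: [0.003, 1.0, 0.006, 0.005]
contact_force: [0.6, 0.1, 0.2]
width: 0.0552
```

Run:
```python
from h import *
to([.4185,.3164,.2],58.6)
shot('scene','s2'); enl('s2',180,180,340,300,4,'c4')
print(proj(load('s2'),[W((0,-.147,.165)),W((-.039,-.147,.148))]))
```

```text
fr [-0.283  -1.0308  0.0488] twist -0.3219 ang 0.65 z [ 0.011 -0.006 -1.   ] F [0.6 0.1 0.2] pos [ 0.5656 -0.1972  0.2288] w 0.0552 t 6.4
[[203.80911294 235.06294015]
 [197.84924516 229.57772934]]
```

View pics/c4.png

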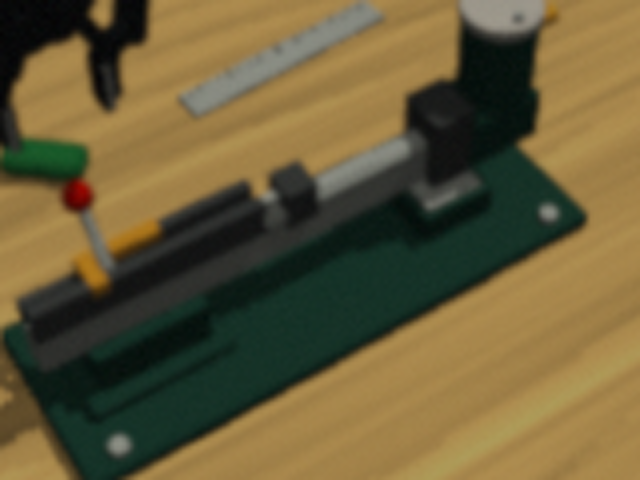

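Call:
step_arm --moves '[-0.283,-1,0,-0.322,-0.3,-0.283,-1,0,-0.322,-0.3,-0.283,-1,0,-0.322,-0.3,-0.283,-1,0,-0.322,-0.3,-0.283,-1,0,-0.322,-0.3]'

```text
clock: 6.95
position: [0.4899, 0.0458, 0.2216]
ee_rot: [-0.0, 0.927, 0.374, -0.001]
contact_force: [0.5, 0.4, -0.2]
width: 0.0554
```

Run:
```python
from h import *
to([.4185,.3164,.12],58.6)
```

```text
fr [ 0.2729 -0.4885  0.2036] twist -0.0815 ang 43.93 z [-0.002  0.    -1.   ] F [ 0.5  0.4 -0.2] pos [0.4899 0.0458 0.2216] w 0.0554 t 6.95
```

Call:
step_arm --moves '[0.273,-0.489,0.1,-0.0815,-0.3,0.273,-0.489,0.1,-0.0815,-0.3,0.273,-0.489,0.1,-0.0815,-0.3,0.273,-0.489,0.2,-0.0815,-0.3,0.273,-0.489,0.2,-0.0815,-0.3]'

```text
clock: 7.45
position: [0.4317, 0.2735, 0.1466]
ee_rot: [0.0, 0.873, 0.487, -0.0]
contact_force: [0.7, -0.8, -0.5]
width: 0.0555
```

Call:
step_arm --moves '[0,0,0,0,-0.3,0,0,0,0,-0.3]'

```text
clock: 7.65
position: [0.4314, 0.2721, 0.1462]
ee_rot: [0.0, 0.873, 0.488, -0.002]
contact_force: [0.0, -0.8, -0.0]
width: 0.0554
```

Run:
```python
from h import *
to([.4185,.3164,.12],58.6)
shot('scene','s3'); enl('s3',260,110,370,200,6,'c5')
```

```text
fr [ 0.0622 -0.0683  0.0524] twist -0.0008 ang 58.45 z [-0.003 -0.002 -1.   ] F [ 0.  -0.8 -0. ] pos [0.4314 0.2721 0.1462] w 0.0554 t 7.65
```

View pics/c5.png

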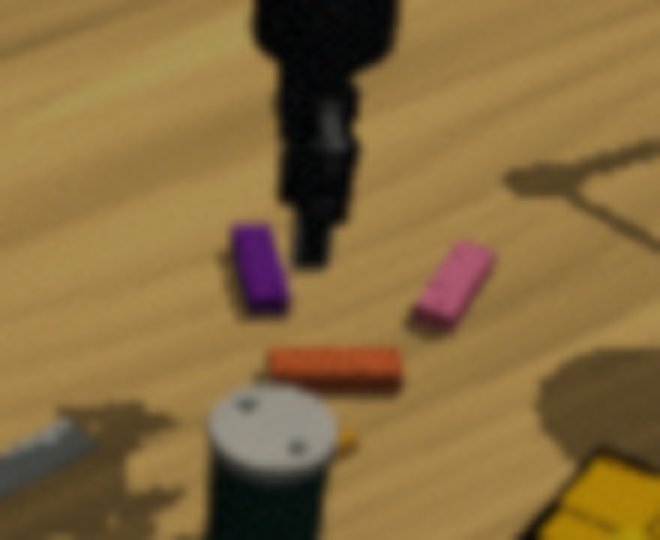

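Run:
```python
from h import *
S=load('s3')
P=np.array([atz(S,u/6+260-.4,v/6+110-.4,.017)[:2] for u,v in((268,347),(400,348),(402,376),(272,372))])
print(P.round(4),P.mean(0)); d=P[1]-P[0]+P[2]-P[3]; print(np.degrees(np.arctan2(d[1],d[0])),np.linalg.norm(d)/2,np.linalg.norm(P[3]-P[0]))
```

```text
[[0.3878 0.2922]
 [0.4327 0.3591]
 [0.4539 0.3425]
 [0.4082 0.2794]] [0.42063065 0.3182913 ]
55.14209037381093 0.07922915270174234 0.023986460230424625
```

Call:
step_arm --moves '[0.065,-0.068,0.05,0.004,-0.3,0.065,-0.068,0.1,0.004,-0.3,0.065,-0.068,0.15,0.004,-0.3,0.065,-0.068,0.2,0.004,-0.3,0.065,-0.068,0.2,0.004,-0.3]'

```text
clock: 8.2
position: [0.4199, 0.3149, 0.0457]
ee_rot: [0.0, 0.877, 0.481, -0.003]
contact_force: [-1.2, 0.5, -0.2]
width: 0.0558
```

Run:
```python
from h import *
to([.4195,.3173,.018],57.8)
```

```text
fr [ 0.004  -0.0032  0.0554] twist -0.0019 ang 57.45 z [-0.005 -0.003 -1.   ] F [-1.2  0.5 -0.2] pos [0.4199 0.3149 0.0457] w 0.0558 t 8.2
```

Call:
step_arm --moves '[0.004,-0.003,0.03,0,-0.3,0.004,-0.003,0.054,0,-0.3,0.004,-0.003,0.054,0,-0.1]'

```text
clock: 8.5
position: [0.4208, 0.3189, 0.0206]
ee_rot: [0.0, 0.877, 0.481, -0.001]
contact_force: [-0.0, -0.6, -0.5]
width: 0.0475
```

Call:
step_arm --moves '[0,0,0,0,0.2,0,0,0,0,0.6,0,0,0,0,0.6,0,0,0,0,0.6,0,0,0,0,0.6]' --force 30

```text
clock: 9.0
position: [0.4215, 0.3201, 0.0219]
ee_rot: [0.0, 0.876, 0.482, 0.001]
contact_force: [0.5, -1.6, 6.8]
width: 0.0253
```

Call:
step_arm --moves '[0,0,-0.06,0,0.6,0,0,-0.16,0,0.6,0,0,-0.26,0,0.6,0,0,-0.36,0,0.6,0,0,-0.48,0,0.6]' --force 50

```text
clock: 9.5
position: [0.4201, 0.3198, 0.2529]
ee_rot: [-0.0, 0.876, 0.482, 0.0]
contact_force: [1.7, -0.3, -1.5]
width: 0.0243
```

Run:
```python
from h import *
to(W((0,.054,.26)),90.6)
```

```text
fr [-0.3417  0.6438 -0.0143] twist -0.1834 ang 57.59 z [-0.  0. -1.] F [ 1.7 -0.3 -1.5] pos [0.4201 0.3198 0.2529] w 0.0243 t 9.5
```

Call:
step_arm --moves '[-0.342,0.644,-0.014,-0.1834,0.6,-0.342,0.644,-0.014,-0.1834,0.6,-0.342,0.644,-0.014,-0.1834,0.6,-0.342,0.644,-0.014,-0.1834,0.6,-0.342,0.644,-0.014,-0.1834,0.6]'

```text
clock: 10.0
position: [0.5351, 0.1188, 0.2553]
ee_rot: [-0.0, 0.702, 0.712, 0.0]
contact_force: [1.0, 1.1, -0.7]
width: 0.0243
```

Call:
step_arm --moves '[0,0,0,0,0.6]'

```text
clock: 10.1
position: [0.5379, 0.1147, 0.255]
ee_rot: [0.002, 0.705, 0.709, -0.0]
contact_force: [-0.3, 0.2, -0.2]
width: 0.0245
```

Run:
```python
from h import *
to(W((0,.054,.24)),90.6)
```

```text
fr [-0.2238  0.1236  0.031 ] twist -0.0019 ang 90.26 z [ 0.002 -0.003 -1.   ] F [-0.3  0.2 -0.2] pos [0.5379 0.1147 0.255 ] w 0.0245 t 10.1
```

Call:
step_arm --moves '[-0.224,0.124,0,0,0.6,-0.224,0.124,0,0,0.6,-0.224,0.124,0.1,0,0.6,-0.224,0.124,0.18,0,0.6,-0.224,0.124,0.18,0,0.6]'

```text
clock: 10.6
position: [0.5931, 0.0086, 0.1587]
ee_rot: [-0.006, 0.704, 0.71, -0.005]
contact_force: [-0.7, 0.6, -1.0]
width: 0.0246
```

Call:
step_arm --moves '[0,0,0,0,0.6,0,0,0,0,0.6]'

```text
clock: 10.8
position: [0.5995, 0.0094, 0.1679]
ee_rot: [0.002, 0.703, 0.711, 0.001]
contact_force: [1.0, -0.4, 0.0]
width: 0.0243
```

Run:
```python
from h import *
to(W((0,.054,.15)),90.6)
shot('scene','s4'); shot('top','t4'); s=manip.get_state()
a=cv2.imread('pics/s4.png')[180:270,235:335]; b=cv2.imread('pics/t4.png')[125:185,195:315]
a=cv2.resize(a,(700,630),interpolation=cv2.INTER_CUBIC)
cv2.imwrite('pics/c6.png',cv2.resize(a,(660,594)));
b=cv2.resize(b,(720,360),interpolation=cv2.INTER_CUBIC);cv2.imwrite('pics/c7.png',b)
# predicted end-corners
st=np.load('st.npy')
p=s['position']; 
for q in[(-.013,-.04,-.005),(.013,-.04,-.005),(.013,-.04,-.022),(.013,.04,-.005),(.013,.04,-.022),(.013,-.04,-.005)]:
    P=p+np.array([q[0]-q[1]*.0105,q[1],q[2]]); print(q,((proj(load('s4'),P)[0]-[235,180])*6.6).round(),((proj(load('t4'),P)[0]-[195,125])*6).round())
```

```text
fr [-0.0128  0.0013  0.0359] twist 0.0003 ang 90.65 z [ 0.004 -0.    -1.   ] F [ 1.  -0.4  0. ] pos [0.5995 0.0094 0.1679] w 0.0243 t 10.8
(-0.013, -0.04, -0.005) [152. 169.] [461. 180.]
(0.013, -0.04, -0.005) [187. 208.] [460. 125.]
(0.013, -0.04, -0.022) [188. 237.] [459. 133.]
(0.013, 0.04, -0.005) [350. 130.] [288. 130.]
(0.013, 0.04, -0.022) [348. 159.] [290. 138.]
(0.013, -0.04, -0.005) [187. 208.] [460. 125.]
```

View pics/c6.png

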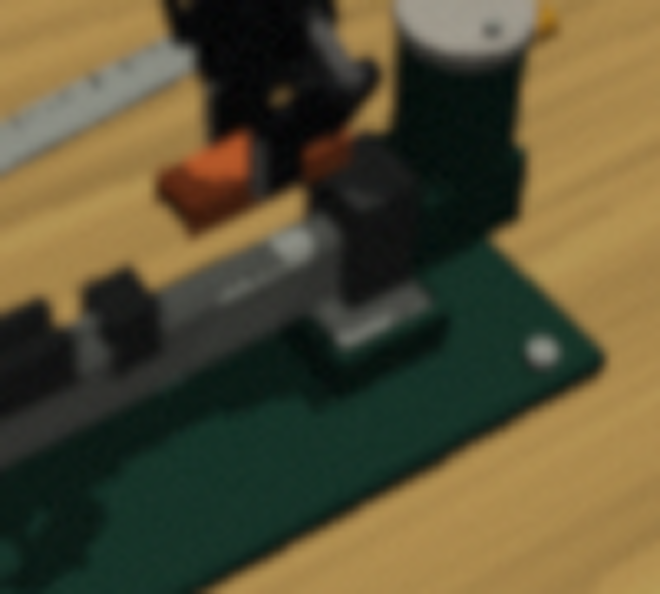

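Call:
step_arm --moves '[-0.019,0.001,0,0,0.6,-0.019,0.001,0.03,0,0.6,-0.019,0.001,0.06,0,0.6,-0.019,0.001,0.08,0,0.6,-0.019,0.001,0.08,0,0.6]'

```text
clock: 11.4
position: [0.598, -0.0011, 0.1246]
ee_rot: [-0.001, 0.703, 0.711, -0.001]
contact_force: [-0.3, 0.6, 0.4]
width: 0.0246
```

Call:
step_arm --moves '[0,0,0,0,0.6,0,0,0,0,0.6]'

```text
clock: 11.6
position: [0.5994, -0.0011, 0.1263]
ee_rot: [0.001, 0.703, 0.711, 0.001]
contact_force: [0.3, -0.6, 0.1]
width: 0.0247
```

Run:
```python
from h import *
to(W((0,.051,.107)),90.6)
shot('scene','s5'); shot('top','t5')
a=cv2.imread('pics/s5.png')[190:260,240:320]; b=cv2.imread('pics/t5.png')[135:175,210:300]
a=cv2.resize(a,None,fx=5,fy=5,interpolation=cv2.INTER_CUBIC);b=cv2.resize(b,None,fx=5,fy=5,interpolation=cv2.INTER_CUBIC)
c=np.zeros((550,450,3),np.uint8);c[:350,:400]=a;c[350:,:450]=b;cv2.imwrite('pics/c8.png',c)
```

```text
fr [0.0022 0.0017 0.0386] twist -0.0001 ang 90.59 z [ 0.002 -0.    -1.   ] F [ 0.3 -0.6  0.1] pos [ 0.5994 -0.0011  0.1263] w 0.0247 t 11.6
```

View pics/c8.png

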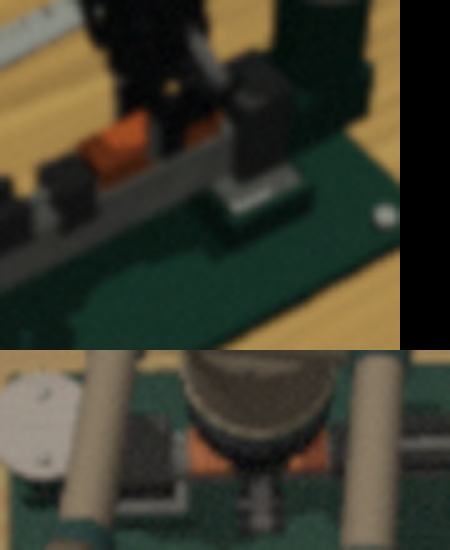

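Run:
```python
from h import *
T=load('t5'); st=np.load('st.npy')
def inv(P):
    c,s=np.cos(st[2]),np.sin(st[2]); d=P[:2]-st[:2]; return np.round([c*d[0]+s*d[1],-s*d[0]+c*d[1]],4)
for n,u,v,z in [('strip L up',190,431,.121),('strip L low',190,476,.121),('strip R up',328,431,.121),('strip R low',328,474,.121),('nose face',174,450,.124)]:
    print(n,inv(atz(T,u/5+210-.4,(v-350)/5+135-.4,z)))
print('pred nose face',(proj(T,W((0,.1,.124)))[0]-[210,135])*5+[0,350],'shoe front .0955',(proj(T,W((0,.0045,.119)))[0]-[210,135])*5+[0,350], 'rail edges z.1',(proj(T,[W((.01,.02,.096)),W((-.01,.02,.096))])-[210,135])*5+[0,350])
```

```text
strip L up [0.0095 0.089 ]
strip L low [-0.0171  0.0897]
strip R up [0.0071 0.0086]
strip R low [-0.0183  0.0094]
nose face [-0.0021  0.0985]
pred nose face [169.3904694  444.54124204] shoe front .0955 [333.29777376 441.52575325] rail edges z.1 [[305.01596014 433.93216203]
 [306.06580777 466.89377931]]
```

Call:
step_arm --moves '[0.003,0.003,0.004,0,0.6,0.003,0.003,0.009,0,0.6,0.003,0.003,0.014,0,0.6,0.003,0.003,0.014,0,0.6]'

```text
clock: 12.1
position: [0.5998, 0.0006, 0.1178]
ee_rot: [-0.0, 0.703, 0.711, -0.0]
contact_force: [-0.2, 0.1, -0.5]
width: 0.0241
```

Call:
step_arm --moves '[0,0,0.003,0,0.6,0,0,0.006,0,0.6,0,0,0.006,0,0.6]'

```text
clock: 12.4
position: [0.6001, 0.0005, 0.1151]
ee_rot: [-0.0, 0.704, 0.711, -0.0]
contact_force: [-0.1, 1.0, -1.4]
width: 0.0245
```

Call:
step_arm --moves '[0,0,0.004,0,0.6,0,0,0.008,0,0.6,0,0,0.012,0,0.6,0,0,0.012,0,0.6]'

```text
clock: 12.8
position: [0.5999, 0.0006, 0.109]
ee_rot: [-0.0, 0.703, 0.711, -0.0]
contact_force: [-0.5, -0.1, -0.4]
width: 0.0246
```

Call:
step_arm --moves '[0,0,0.003,0,0.6,0,0,0.005,0,0.6,0,0,0.005,0,0.6]'

```text
clock: 13.1
position: [0.6003, 0.0005, 0.107]
ee_rot: [0.0, 0.703, 0.711, 0.0]
contact_force: [-1.3, 0.2, 1.0]
width: 0.0244
```

Call:
step_arm --moves '[0,0,0.003,0,0.6,0,0,0.005,0,0.6,0,0,0.005,0,0.6]'

```text
clock: 13.4
position: [0.6003, 0.0005, 0.107]
ee_rot: [0.001, 0.703, 0.711, 0.0]
contact_force: [-3.9, -0.2, 14.8]
width: 0.0245
```

Call:
step_arm --moves '[0,0,-0.005,0,0.6,0,0,-0.005,0,0.3,0,0,-0.005,0,0,0,0,-0.005,0,-0.3,0,0,-0.005,0,-0.3]'

```text
clock: 13.9
position: [0.6001, 0.0005, 0.1064]
ee_rot: [-0.0, 0.703, 0.711, -0.0]
contact_force: [-0.3, -0.1, 0.3]
width: 0.0555
```

Call:
step_arm --moves '[0,0,-0.05,0,-0.3,0,0,-0.14,0,-0.3,0,0,-0.24,0,-0.3,0,0,-0.24,0,-0.3]'

```text
clock: 14.3
position: [0.6045, 0.0001, 0.2344]
ee_rot: [0.006, 0.703, 0.711, 0.005]
contact_force: [0.6, -0.4, -0.5]
width: 0.0557
```

Run:
```python
from h import *
to([.5615,-.1957,.23],.6)
shot('scene','s6'); enl('s6',180,180,340,300,4,'c9')
print((proj(load('s6'),[W((.013,.01,.102)),W((.013,.09,.102)),W((.013,.09,.085))])-[180,180])*4)
```

```text
fr [-0.3907 -0.0901  0.0082] twist 0.5 ang 90.59 z [ 0.015 -0.002 -1.   ] F [ 0.6 -0.4 -0.5] pos [6.045e-01 1.000e-04 2.344e-01] w 0.0557 t 14.3
[[322.06074111 194.93037891]
 [417.36529261 147.32739427]
 [416.49306436 163.68563843]]
```

View pics/c9.png

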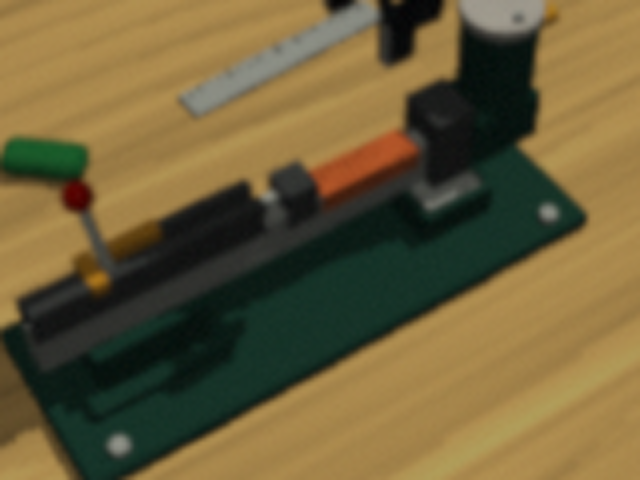

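Call:
step_arm --moves '[-0.39,-0.09,0,0.5,-0.3,-0.39,-0.09,0,0.5,-0.3,-0.39,-0.09,0,0.5,-0.3,-0.39,-0.09,0,0.5,-0.3,-0.39,-0.09,0,0.5,-0.3]'

```text
clock: 14.85
position: [0.5552, -0.2009, 0.225]
ee_rot: [0.001, 0.917, 0.398, -0.002]
contact_force: [-0.4, 1.3, -0.5]
width: 0.0559
```

Run:
```python
from h import *
to([.5615,-.1957,.22],.6)
```

```text
fr [0.0163 0.0022 0.0098] twist 0.2572 ang 46.9 z [-0.003 -0.003 -1.   ] F [-0.4  1.3 -0.5] pos [ 0.5552 -0.2009  0.225 ] w 0.0559 t 14.85
```

Call:
step_arm --moves '[0.016,0.002,0,0.257,-0.3,0.016,0.002,0,0.257,-0.3,0.016,0.002,0,0.257,-0.3,0.016,0.002,0,0.257,-0.3,0.016,0.002,0,0.257,-0.3]'

```text
clock: 15.35
position: [0.5625, -0.1894, 0.225]
ee_rot: [-0.001, 0.999, 0.037, -0.001]
contact_force: [-0.2, 0.5, -0.9]
width: 0.0554
```

Call:
step_arm --moves '[0,0,0,0.02,-0.3,0,0,0,0.02,-0.3]'

```text
clock: 15.55
position: [0.5626, -0.1894, 0.2252]
ee_rot: [-0.001, 1.0, 0.009, -0.001]
contact_force: [-0.2, 0.2, -0.0]
width: 0.0554
```

Run:
```python
from h import *
to([.5615,-.1957,.143],.6)
```

```text
fr [-0.002   0.0128  0.1643] twist 0.0025 ang 1.05 z [-0.003  0.001 -1.   ] F [-0.2  0.2 -0. ] pos [ 0.5626 -0.1894  0.2252] w 0.0554 t 15.55
```

Call:
step_arm --moves '[-0.002,0.013,0.05,0.0025,-0.3,-0.002,0.013,0.1,0.0025,-0.3,-0.002,0.013,0.14,0.0025,-0.3,-0.002,0.013,0.164,0.0025,-0.3,-0.002,0.013,0.164,0.0025,-0.3]'

```text
clock: 16.05
position: [0.5611, -0.1955, 0.1425]
ee_rot: [-0.001, 1.0, 0.006, -0.002]
contact_force: [-0.5, -0.1, -0.0]
width: 0.0555
```

Call:
step_arm --moves '[0,0,0,0,0,0,0,0,0,0.3,0,0,0,0,0.8,0,0,0,0,0.8,0,0,0,0,0.8]' --force 40

```text
clock: 16.55
position: [0.5623, -0.1953, 0.1455]
ee_rot: [-0.001, 1.0, 0.005, 0.0]
contact_force: [-0.7, 4.8, 2.7]
width: 0.0194
```

Call:
step_arm --moves '[0,0.004,0,0,0.8,0,0.008,0,0,0.8,0,0.012,0,0,0.8,0,0.012,0,0,0.8]'

```text
clock: 16.95
position: [0.5616, -0.1981, 0.1445]
ee_rot: [-0.004, 1.0, 0.005, -0.001]
contact_force: [-1.4, 11.3, 2.4]
width: 0.0197
```

Call:
step_arm --moves '[0.008,0.002,-0.007,0,0.8,0.017,0.002,-0.014,0,0.8,0.026,0.002,-0.02,0,0.8,0.036,0.002,-0.025,0,0.8,0.036,0.002,-0.025,0,0.8]'

```text
clock: 17.45
position: [0.5785, -0.1979, 0.1559]
ee_rot: [-0.005, 1.0, 0.005, -0.003]
contact_force: [-2.1, 12.3, -0.6]
width: 0.0192
```

Call:
step_arm --moves '[0.01,0,-0.003,0,0.8,0.021,0,-0.006,0,0.8,0.032,0,-0.008,0,0.8,0.043,0,-0.008,0,0.8,0.043,0,-0.008,0,0.8]'

```text
clock: 17.95
position: [0.6003, -0.1978, 0.1599]
ee_rot: [-0.005, 1.0, 0.005, -0.003]
contact_force: [-2.1, 11.8, 0.4]
width: 0.0192
```

Call:
step_arm --moves '[0.002,0,0,0,0.8,0.004,0,0,0,0.8,0.004,0,0,0,0.8]'

```text
clock: 18.25
position: [0.6017, -0.1978, 0.16]
ee_rot: [-0.005, 1.0, 0.005, -0.003]
contact_force: [-2.4, 11.9, -0.3]
width: 0.019
```

Now ease forward slowly in small steps.

Call:
step_arm --moves '[0.001,-0.003,0,0,0.8,0.001,-0.006,0,0,0.8,0.001,-0.009,0,0,0.8,0.001,-0.012,0,0,0.8,0.001,-0.012,0,0,0.8]'

```text
clock: 18.75
position: [0.6026, -0.1946, 0.1606]
ee_rot: [-0.002, 1.0, 0.006, -0.002]
contact_force: [-2.8, 6.7, 1.2]
width: 0.0194
```

Call:
step_arm --moves '[0,-0.003,0,0,0.8,0,-0.006,0,0,0.8,0,-0.006,0,0,0.8]'

```text
clock: 19.05
position: [0.6032, -0.1918, 0.1608]
ee_rot: [-0.002, 1.0, 0.005, -0.002]
contact_force: [-2.6, 6.7, 0.8]
width: 0.0188
```

Call:
step_arm --moves '[-0.001,-0.003,0,0,0.8,-0.002,-0.006,0,0,0.8,-0.002,-0.009,0,0,0.8,-0.002,-0.012,0,0,0.8,-0.002,-0.012,0,0,0.8]'

```text
clock: 19.55
position: [0.6028, -0.1865, 0.161]
ee_rot: [-0.001, 1.0, 0.005, -0.001]
contact_force: [-2.4, 5.1, 0.9]
width: 0.0194
```

Call:
step_arm --moves '[0,-0.003,0,0,0.8,0,-0.006,0,0,0.8,0,-0.008,0,0,0.8,0,-0.01,0,0,0.8,0,-0.01,0,0,0.8]'

```text
clock: 20.05
position: [0.6027, -0.1818, 0.1611]
ee_rot: [-0.001, 1.0, 0.005, -0.001]
contact_force: [-2.2, 4.9, 0.1]
width: 0.0192
```

Call:
step_arm --moves '[0,-0.002,0,0,0.8,0,-0.004,0,0,0.8,0,-0.006,0,0,0.8,0,-0.006,0,0,0.8]'

```text
clock: 20.45
position: [0.6031, -0.1804, 0.1614]
ee_rot: [0.001, 1.0, 0.005, -0.0]
contact_force: [-2.9, 0.7, -0.9]
width: 0.0191
```

Call:
step_arm --moves '[0,-0.002,0,0,0.8,0,-0.004,0,0,0.8,0,-0.004,0,0,0.8]'

```text
clock: 20.75
position: [0.6037, -0.1799, 0.162]
ee_rot: [0.002, 1.0, 0.005, 0.001]
contact_force: [-2.5, -4.5, 2.7]
width: 0.0195
```

Call:
step_arm --moves '[-0.002,0.004,0,0,0.8,-0.002,0.004,0,0,0.3,-0.002,0.004,0,0,0,-0.002,0.004,0,0,-0.3,-0.002,0.004,0,0,-0.3]'

```text
clock: 21.25
position: [0.6026, -0.1796, 0.1614]
ee_rot: [-0.0, 1.0, 0.005, 0.0]
contact_force: [-0.5, -0.0, -0.8]
width: 0.0553
```

Call:
step_arm --moves '[0,0,-0.08,0,-0.3,0,0,-0.18,0,-0.3,-0.1,0,-0.25,0,-0.3,-0.25,0,-0.25,0,-0.3,-0.4,0,-0.25,0,-0.3]'

```text
clock: 21.75
position: [0.461, -0.1814, 0.2864]
ee_rot: [0.001, 1.0, 0.006, 0.002]
contact_force: [0.3, -0.2, 0.1]
width: 0.0556
```

Call:
step_arm --moves '[0,0,0,0,-0.3,0,0,0,0,-0.3]'

```text
clock: 21.95
position: [0.4611, -0.1811, 0.2857]
ee_rot: [0.0, 1.0, 0.005, 0.001]
contact_force: [0.8, 0.1, 0.9]
width: 0.0556
```

Run:
```python
from h import *
to([.4,-.2,.28],.6)
shot('scene','s7'); shot('top','t7'); enl('s7',170,120,360,300,3,'c10')
a=cv2.imread('pics/c10.png'); b=cv2.resize(cv2.imread('pics/t7.png')[125:185,195:375],None,fx=3.166,fy=3.166,interpolation=cv2.INTER_CUBIC)[:,:570]
a=cv2.resize(a,(427,404)); c=np.zeros((600,570,3),np.uint8); c[:404,:427]=a; c[404:404+b.shape[0]]=b; cv2.imwrite('pics/c11.png',c)
st=np.load('st.npy')
for d,o,n,k in((load('s7'),(170,120),'s',427/190),(load('t7'),(195,125),'t',3.166)):
    print(n,((proj(d,[W((0,-.13,.165)),W((.013,.1,.102)),W((.013,.02,.102))])-o)*k+([0,404] if n=='t' else 0)).round())
```

```text
fr [-0.1225  0.0366  0.0112] twist -0.0003 ang 0.54 z [ 0.002 -0.001 -1.   ] F [0.8 0.1 0.9] pos [ 0.4611 -0.1811  0.2857] w 0.0556 t 21.95
s [[ 90. 252.]
 [263. 214.]
 [210. 241.]]
t [[414. 478.]
 [156. 487.]
 [241. 484.]]
```

View pics/c11.png

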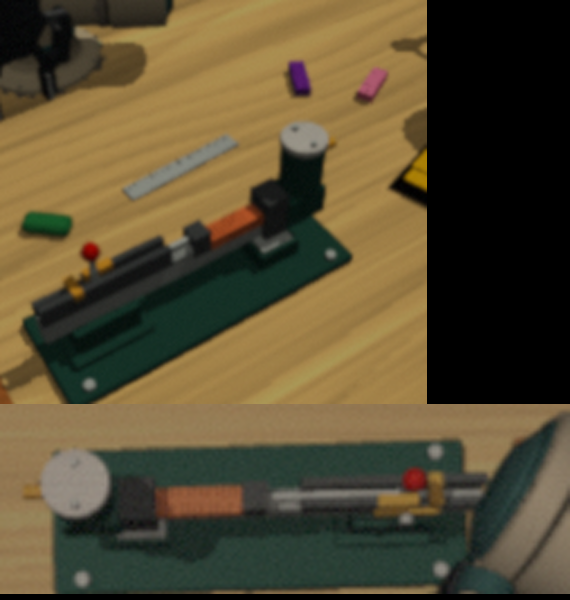

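```bash
python3 -c "
from rig import job
print(job.sign_off())"
```

```text
the job is handed in; nothing more can be done
None
```

The stapler is loaded and the job is handed in at about 22 s on the robot's clock.

- **Parking:** I drew the knob back until I felt the slot's end at about 97 mm. I leaned it into the notch and let it settle on the notch's front wall. A picture showed it staying there after I let go.
- **Strip:** I picked up the copper strip and lowered it over the rail. It reached full depth freely, and the only contact was a 15 N touch at the bottom.
- **Closing:** I brought the knob upright out of the notch and eased the follower forward under grip. It stopped against the strip at about 80 mm, and only then did I let go.

**Last checks:** In the final pictures from both cameras, the knob is within about 1 pixel of where it should be when upright at 80 mm. The strip lies between follower and nose with no visible gap, and the gripper is clear of everything. The straightedge, jade stone and the pink and purple strips look unmoved. The final crops do not fully show the tile, the palette or the narrow strip, but the arm never went down near them.

**Disagreements:**
- The strip's position along the gripper differed by a few millimetres between the two views, so I left room at both ends of the bay.
- The gripper read about 19.5 mm on the 22 mm knob, but the knob did not slip.

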